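Sort the test-bench labware back into its holders

ROBOT

A 6-joint arm with a two-finger parallel gripper is mounted at the origin on the work surface. World frame = base frame: x ahead of the robot, y to its left, z up, the work surface at z = 0. Lengths are in m, angles in rad, forces in N, time in s.
With the tool pointing down it reaches from about 0.35 to 0.975 m from the base axis. Payload 4.9 kg.
Tool frame: the origin (TCP) lies midway between the tips of the shut fingers; the grasp point (between the pads) lies ctrl.tcp_to_grasp behind it (ctrl.tcp_to_grasp is the distance from the TCP to the grasp point, in m); z points along the fingers, y is the direction in which the jaws open and shut (so a half turn about z gives the same grasp; the last joint's range is limited). The gripper opens to 85 mm and grips with 20 to 120 N. Pads are 22 mm wide; open, the fingers measure 114 mm over their backs; the gripper's body (76 mm by 85 mm) begins 54 mm behind the grasp point. The pads swing forward as they close: fully open they stand 13 mm farther back than shut.
Start: joints at [-1.308, 0.053, 1.613, -0, 1.476, -0.119], TCP at [0.233, -0.58, 0.207] pointing down, gripper open.
Joint ranges: [-3.01, 3.01], [-1.01, 2.22], [0.06, 2.58], [-1.02, 4.17], [0.09, 2.62], [-3.14, 3.14]. Speed limits (rad/s): [2.57, 2.57, 3.14, 3.14, 3.14, 3.14].

INTERFACE

Orientations are given as a rotation vector (axis times angle).
In Python, from station import ctrl, get_image, calibration, finish_job, models gives the robot as it stands.
- The arm moves only by the shell command python3 -m creep 'ROWS' [FORCE]. ROWS is JSON, a list of rows, each a list of 7 numbers: the opening, from 0 (shut) to 1 (fully open), then the shift along the tool's x, y, z in m, then the turn, a rotation vector about the tool's x, y, z in degrees. A call has 1 to 20 rows; each row shifts and turns the commanded pose from where the row before left it, along the tool's axes as they then stand; what a row does not reach is not made up. A row lasts 1/10 s, in which the tool goes at most 50 mm and 8.59 degrees, less where a joint would pass 70% of its speed; a pose out of reach is approached as far as the arm can. A call with a gripper value outside its range is refused whole. The fingers move at their own pace and stop on an object; FORCE is the grip in N (left out, the last holds). Time passes only in rows, so rows that do not move let the fingers close. It gives the time, the measured TCP pose, the force and the opening at its end, in the units of the state.
- ctrl.get_obs(): the state, without advancing time (a new reading comes with each control period).
- get_image(name): name is "side" or "top"; returns the picture (400x640x3 uint8, red, green, blue); there is no depth.
- calibration(name): a dict with "mtx" (3x3 intrinsics, pixels), "R" (3x3) and "t" (3): a world point X has camera coordinates R X + t. Camera axes: x right, y down, z forward; pixel columns grow to the right and rows downward; lengths in m; the calibration is good to about 2 mm. A picture is of the moment at which its call begins. calibration takes no time and is no camera call.
- finish_job(): hands the job in, once; it reports no verdict.
Trained networks look in the newest picture that a camera, given by its name, has taken for a name from the list of things; names that differ only in an ending like _2 or _b are one class to them, and where a whole thing is asked for, a point or a joint stands for the part that bears it (a point fixed in the world has none). Each returns a list of dicts, best first, with "conf" (0 to 1); they miss things now and then, are a little off and sometimes report something else, mostly with a low value. They report only what shows in the picture. A call takes as long as a camera call. They do not tell look-alikes from the thing itself.
- models.search_frame(camera, name): "extent" ([left, top, right, bottom] in pixels, round what is visible of it).
The state is a dict: "t": time; "q": joint angles; "dq": joint speeds; "effort": joint torques, N m; "tool_pos": TCP position; "tool_rot": TCP orientation; "contact_force": force on the tool from outside, world axes, zero at the start; "wrist_torque": the same for the moment, N m; "opening": finger opening in m.
Only numpy, scipy, OpenCV 4.12 (cv2) and the standard library are available. Lean on these libraries where they do the work, as an engineer would, in place of code of your own. Each camera call takes 0.05 s, during which the arm holds its last target. There are 200 camera calls.

TASK

Clear up after the test: put each piece of labware in the holder made for its kind. The two squat jars go in the long tray, one in each compartment, the two slim bottles in the two wells of the rack, and the cuvette case in the small rectangular dock, all standing upright and fully down in their holders. Set everything down rather than dropping it, and leave the flask and the timer where they stand.

Things in the scene. Friction and masses are not known exactly. Their poses are not given: they have to be found in the camera images.
- jar_a: squat white screw-cap sample jar, standing upright: body 50 mm in diameter, ribbed cap 54 mm in diameter and 17 mm high, 55 mm tall overall, about 110 g. Origin: centre of the underside; z up. One of two alike; either may go in either tray compartment.
- jar_b: squat white screw-cap sample jar, standing upright: body 50 mm in diameter, ribbed cap 54 mm in diameter and 17 mm high, 55 mm tall overall, about 110 g. Origin: centre of the underside; z up. One of two alike; either may go in either tray compartment.
- bottle_a: slim white round bottle, standing upright: 28 mm in diameter over its whole height, cap included, 85 mm tall, about 50 g. Origin: centre of the underside; z up. One of two alike; either may go in either well.
- bottle_b: slim white round bottle, standing upright: 28 mm in diameter over its whole height, cap included, 85 mm tall, about 50 g. Origin: centre of the underside; z up. One of two alike; either may go in either well.
- cuvette_case: white plastic cuvette case with a lid seam and a grey patch on top: closed box 70 mm (its x) by 40 mm (its y) by 50 mm tall, about 90 g; gripped across its y. Origin: centre of the underside; x along its length, z up.
- jar_tray: grey open tray with pale rims, fixed to the bench, 92 mm (its x) by 174 mm (its y), 18 mm high, walls 4 mm, floor 4 mm above the bench; a wall across the middle makes two compartments 84 mm (x) by 81 mm (y), as high as the rim, centred at y = -42.5 and +42.5 mm. Origin: centre of the underside; y along its length, z up.
- bottle_rack: grey block with two round blind wells, fixed to the bench, 76 mm (its x) by 136 mm (its y), 30 mm high; wells 44 mm in diameter, centred at x = 0, y = -32 and +32 mm, 24 mm deep (floor 6 mm above the bench). Origin: centre of the underside; y along its length, z up.
- case_dock: small grey open rectangular dock without partition, fixed to the bench, outside 72 mm (its x) by 102 mm (its y), 15 mm high, walls 4 mm, floor 4 mm above the bench, inside 64 by 94 mm; the case lies in it with its 70 mm length along the dock's y. Origin: centre of the underside; y along its length, z up.
- flask: bystander: conical glass flask with a black stopper, loose, base 62 mm in diameter, 103 mm tall. To be left alone. Origin: centre of the underside; z up.
- timer: bystander: flat grey square timer with a pale display, loose, 60 x 60 x 18 mm. To be left alone. Origin: centre of the underside; z up.
Things that resemble listed ones, but are neither listed nor needed, are in the scene too. Leave any pink or yellow look-alike of the jar_b alone.

How it is judged:
At the end, for the whole second after the job is handed in: Both jars stand in the tray (one per compartment), both bottles in the rack's wells, the case in the dock; each upright within 0.15 rad, its underside less than 10 mm (bottles 14 mm) above the underside of the holder, at rest; the flask and timer upright and within 20 mm of where they began (x of jar_a in the frame of jar_tray between -0.042 and 0.042 m and y of jar_a in the frame of jar_tray between -0.083 and 0.083 m and z of each of jar_a, jar_b in the frame of jar_tray below 0.01 m and angle between each of jar_a, jar_b, bottle_a, bottle_b, cuvette_case, flask, timer's own z axis and vertical below 0.15 rad and linear speed of each of jar_a, jar_b, bottle_a, bottle_b, cuvette_case below 0.02 m/s and angular speed of each of jar_a, jar_b, bottle_a, bottle_b, cuvette_case below 0.2 rad/s and x of jar_b in the frame of jar_tray between -0.042 and 0.042 m and y of jar_b in the frame of jar_tray between -0.083 and 0.083 m and x of bottle_a in the frame of bottle_rack between -0.022 and 0.022 m and y of bottle_a in the frame of bottle_rack between -0.054 and 0.054 m and z of each of bottle_a, bottle_b in the frame of bottle_rack below 0.014 m and x of bottle_b in the frame of bottle_rack between -0.022 and 0.022 m and y of bottle_b in the frame of bottle_rack between -0.054 and 0.054 m and x of cuvette_case in the frame of case_dock between -0.032 and 0.032 m and y of cuvette_case in the frame of case_dock between -0.047 and 0.047 m and z of cuvette_case in the frame of case_dock below 0.01 m and distance of each of flask, timer from where it was at the start of the episode below 0.02 m); the robot touches nothing.
It fails at once if the flask or the timer was pushed 20 mm or more, or tipped (distance of any of flask, timer from where it was at the start of the episode above 0.02 m or angle between any of flask, timer's own z axis and vertical above 0.3 rad).
It fails at once if a jar, bottle or case was dropped (moving faster than 0.7 m/s out of the fingers: a fall of over 25 mm) ((linear speed of jar_a above 0.7 m/s and contact force between the fingers and jar_a below 0.1 N) or (linear speed of jar_b above 0.7 m/s and contact force between the fingers and jar_b below 0.1 N) or (linear speed of bottle_a above 0.7 m/s and contact force between the fingers and bottle_a below 0.1 N) or (linear speed of bottle_b above 0.7 m/s and contact force between the fingers and bottle_b below 0.1 N) or (linear speed of cuvette_case above 0.7 m/s and contact force between the fingers and cuvette_case below 0.1 N)).
It also fails if it takes over 134 s, if anything falls off the work surface, if the arm or the gripper's body presses on something with over 40 N, if the wrist force passes 120 N, or if a joint passes its speed limit or range.

## Working session

There is one attempt and no reset: what is moved stays moved. The work goes in short steps, Python scripts to look and compute and a shell command to move; the robot and the scene stay as the last step left them, time stands still between calls to the robot, and variables do not carry over. Pictures are saved under pics/ and viewed, about 12 in all and at most 16, crops included, and the job is handed in when it is done.

```bash
mkdir -p pics; ls
python3 - <<'E'
from station import ctrl,get_image,calibration,models
import cv2
o=ctrl.get_obs();print(o['t'],o['tool_pos'],o['tool_rot'],o['opening'],ctrl.tcp_to_grasp)
for c in('top','side'):
    cv2.imwrite(f'pics/{c}0.png',get_image(c)[:,:,::-1]);k=calibration(c);print(c,k)
E
```

```text
pics
0.0 [ 0.23264999 -0.57932114  0.20603883] [-3.08242376e+00 -5.95626754e-01  3.14723597e-04] 0.08545875682266728 0.0187
top {'mtx': array([[465.35357298,   0.        , 323.3698171 ],
       [  0.        , 465.35357298, 205.10115306],
       [  0.        ,   0.        ,   1.        ]]), 'R': array([[ 0.01309655, -0.99980809,  0.01456938],
       [-0.99492872, -0.01448306, -0.09953432],
       [ 0.09972623, -0.01319194, -0.99492746]]), 't': array([-0.01822446,  0.45813034,  1.27689532])}
side {'mtx': array([[517.16383555,   0.        , 310.48900526],
       [  0.        , 517.16383555, 199.78285582],
       [  0.        ,   0.        ,   1.        ]]), 'R': array([[-0.97985513, -0.19943616, -0.01044686],
       [-0.14480692,  0.74553178, -0.65054848],
       [ 0.13753136, -0.63593049, -0.75939288]]), 't': array([0.44517222, 0.10104112, 1.14157151])}
```

View pics/top0.png

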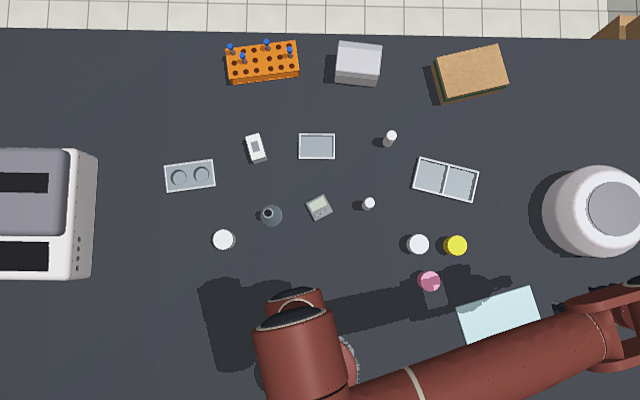

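View pics/side0.png

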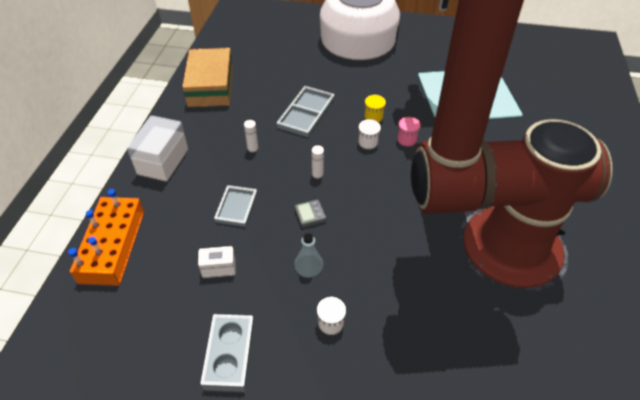

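Run:
```python
from station import models
for c in('top','side'):
  for n in('jar_a','bottle_a','cuvette_case','jar_tray','bottle_rack','case_dock','flask','timer'):
    print(c,n,[(round(d['conf'],2),[round(float(v)) for v in d['extent']]) for d in models.search_frame(c,n)])
```

```text
top jar_a [(0.93, [415, 271, 440, 292]), (0.8, [405, 235, 429, 254]), (0.68, [209, 229, 232, 253]), (0.64, [441, 235, 465, 258])]
top bottle_a [(0.71, [385, 130, 395, 145])]
top cuvette_case [(0.64, [246, 134, 268, 162])]
top jar_tray []
top bottle_rack [(0.75, [163, 160, 218, 193]), (0.54, [407, 233, 431, 255])]
top case_dock [(0.81, [296, 129, 337, 162])]
top flask [(0.67, [263, 203, 280, 227])]
top timer [(0.86, [303, 191, 331, 221])]
side jar_a [(0.98, [364, 94, 384, 125]), (0.72, [319, 294, 346, 333]), (0.7, [362, 120, 380, 150])]
side bottle_a [(0.78, [243, 121, 260, 148]), (0.67, [310, 148, 328, 179])]
side cuvette_case [(0.55, [196, 247, 235, 278])]
side jar_tray [(0.71, [278, 88, 335, 136])]
side bottle_rack [(0.83, [200, 315, 252, 392]), (0.26, [241, 121, 259, 149])]
side case_dock [(0.62, [216, 185, 258, 228]), (0.5, [246, 123, 257, 146])]
side flask [(0.69, [198, 247, 234, 275]), (0.59, [296, 232, 321, 279])]
side timer [(0.72, [293, 202, 325, 226])]
```

The top picture shows white jars at (222,239) and (419,244), with yellow (456,245) and pink (430,281) look-alikes to leave alone. The bottles are at (390,139) and (369,203), and the case is at (256,148). The holders are the rack (190,175), dock (317,146) and tray (446,180). I'll fit silhouettes and check one close crop.

```bash
cat > fit.py <<'E'
import numpy as np,cv2
from scipy.optimize import minimize
from station import calibration
C={c:calibration(c) for c in('top','side')}
def proj(c,X):
    k=C[c];p=(np.asarray(X)@k['R'].T+k['t'])@k['mtx'].T
    return p[:,:2]/p[:,2:]
def back(c,uv,z):
    k=C[c];d=k['R'].T@np.linalg.solve(k['mtx'],[uv[0],uv[1],1]);o=-k['R'].T@k['t']
    return (o+d*(z-o[2])/d[2])[:2]
A=np.linspace(0,2*np.pi,40)
def cyl(r,z0,z1):return np.array([[r*np.cos(a),r*np.sin(a),z] for z in(z0,z1) for a in A])
def box(x,y,h):return np.array([[sx*x/2,sy*y/2,z] for z in(0,h) for sx in(-1,1) for sy in(-1,1)])
M=dict(jar=np.vstack([cyl(.025,0,.038),cyl(.027,.038,.055)]),bottle=cyl(.014,0,.085),case=box(.07,.04,.05),
 tray=box(.092,.174,.018),rack=box(.076,.136,.03),dock=box(.072,.102,.015),timer=box(.06,.06,.018),
 flask=np.vstack([cyl(.031,0,.005),cyl(.011,.09,.103)]))
S=4
def fit(c,img,kind,uv,yaw=None,thr=None,rad=45):
    """silhouette fit near pixel uv; returns x,y,yaw(deg),IoU"""
    P=M[kind];g=img.max(2).astype(np.float32)
    o=np.array([uv[0]-rad,uv[1]-rad],int);g=g[max(o[1],0):o[1]+2*rad,max(o[0],0):o[0]+2*rad];o=np.maximum(o,0)
    g=cv2.resize(g,None,fx=S,fy=S,interpolation=cv2.INTER_LINEAR)
    bg=np.median(g);m=(g>(thr or bg+35)).astype(np.uint8)
    n,l,st,ce=cv2.connectedComponentsWithStats(m)
    q=(np.array(uv)-o)*S;i=1+min(range(n-1),key=lambda j:np.hypot(*(ce[j+1]-q))-0.02*min(st[j+1,4],2000))
    m=cv2.morphologyEx((l==i).astype(np.uint8),cv2.MORPH_CLOSE,np.ones((15,15)))
    def cost(p):
        t=p[2] if len(p)>2 else 0
        R=np.array([[np.cos(t),-np.sin(t),0],[np.sin(t),np.cos(t),0],[0,0,1]])
        h=cv2.convexHull((((proj(c,P@R.T+[p[0],p[1],0])-o+.5)*S-.5)*16).round().astype(np.int32))
        r=cv2.fillConvexPoly(np.zeros_like(m),h,1,shift=4)
        return 1-(r&m).sum()/max((r|m).sum(),1)
    p0=list(back(c,uv,P[:,2].max()/2));best=None
    for y in ([None] if yaw is None else yaw):
        s=p0+([] if y is None else [np.radians(y)])
        sim=np.array([s]+[np.add(s,d) for d in np.diag([.012,.012,.3][:len(s)])])
        r=minimize(cost,s,method='Nelder-Mead',options=dict(initial_simplex=sim,xatol=1e-4,fatol=1e-4))
        if best is None or r.fun<best.fun:best=r
    x=best.x
    return [round(float(x[0]),4),round(float(x[1]),4),round(float(np.degrees(x[2])),1) if len(x)>2 else None,round(1-best.fun,3)]
E
python3 - <<'E'
import cv2
from fit import *
I={c:cv2.imread(f'pics/{c}0.png') for c in C}
cv2.imwrite('pics/crop.png',cv2.resize(I['top'][120:300,155:485],None,fx=2.4,fy=2.4,interpolation=cv2.INTER_CUBIC))
Y=[0,30,60,90,120,150]
for n,k,u,s in [('jarL','jar',(222,239),(331,315)),('jarR','jar',(419,244),(369,134)),('botFar','bottle',(390,138),(251,135)),('botNear','bottle',(369,203),(317,162)),
 ('case','case',(256,148),(216,262)),('tray','tray',(446,180),(306,110)),('rack','rack',(190,175),(228,351)),('dock','dock',(317,146),(236,206)),('timer','timer',(319,207),(310,213)),('flask','flask',(271,215),(308,255)),('yellow','jar',(456,245),(375,107)),('pink','jar',(430,281),(409,131))]:
    y=None if k in('jar','bottle','flask') else Y
    print(n,fit('top',I['top'],k,u,y),fit('side',I['side'],k,s,y))
E
```

```text
jarL [0.3595, 0.2604, None, np.float64(0.958)] [0.3613, 0.2591, None, np.float64(0.952)]
jarR [0.3542, -0.2731, None, np.float64(0.901)] [0.3561, -0.2756, None, np.float64(0.51)]
botFar [0.6487, -0.1947, None, np.float64(0.639)] [0.6497, -0.1945, None, np.float64(0.958)]
botNear [0.4635, -0.1351, None, np.float64(0.755)] [0.4647, -0.1349, None, np.float64(0.966)]
case [0.6185, 0.1811, 17.7, np.float64(0.958)] [0.6203, 0.1802, 17.1, np.float64(0.965)]
tray [0.5389, -0.3585, 166.5, np.float64(0.99)] [0.5418, -0.3667, 166.4, np.float64(0.962)]
rack [0.5374, 0.3658, 9.0, np.float64(0.949)] [0.5409, 0.3574, 8.9, np.float64(0.924)]
dock [0.6308, 0.0102, 180.7, np.float64(0.992)] [0.6335, 0.0055, 180.1, np.float64(0.97)]
timer [0.4549, -0.0, 26.9, np.float64(0.857)] [0.4583, -0.0089, 22.4, np.float64(0.742)]
flask [0.4445, 0.1345, None, np.float64(0.163)] [0.4371, 0.1117, None, np.float64(0.281)]
yellow [0.352, -0.3776, None, np.float64(0.83)] [0.3544, -0.3792, None, np.float64(0.468)]
pink [0.2542, -0.3023, None, np.float64(0.85)] [0.2564, -0.3022, None, np.float64(0.948)]
```

View pics/crop.png

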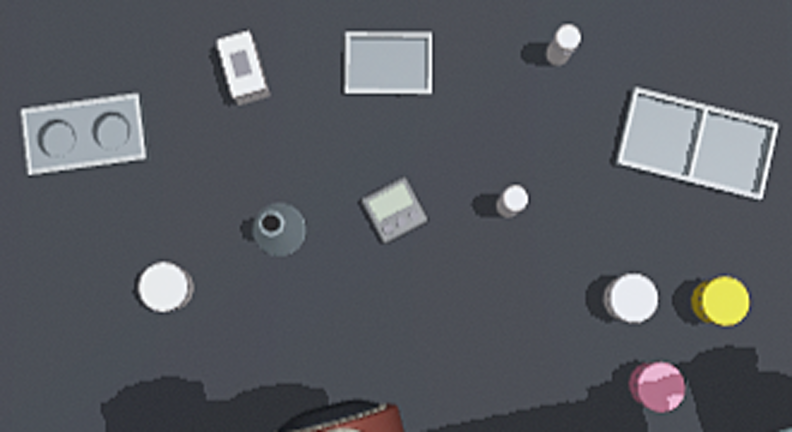

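The crop confirms it: plain white caps at (632,298) and (163,287) are the jars, and the yellow and pink ones are the decoys. The timer and flask stay clear. Side-view fits of the low holders look biased by their shaded faces, so I'll refit the rims alone and write the motion planner.

```bash
cat > plan.py <<'E'
import sys,numpy as np
from scipy.spatial.transform import Rotation as Rt
from station import ctrl
def plan(x,y,z,jaw):
    o=ctrl.get_obs();R=Rt.from_rotvec(o['tool_rot']).as_matrix()
    cur=np.degrees(np.arctan2(R[1,1],R[0,1]))
    d=(jaw-cur+90)%180-90
    s=R.T@(np.array([x,y,z])-o['tool_pos'])
    tilt=np.degrees(np.cross(R[:,2],[0,0,-1]))
    print('t',round(o['t'],1),'tcp',np.round(o['tool_pos'],4),'jaw',round(cur,1),'tilt(tool)',np.round(R.T@tilt,2),'q6',np.round(o['q'][5],2),'open',round(o['opening'],4))
    print('shift mm (current tool axes)',np.round(s*1000,1),'turn z deg',round(-d,1))
if __name__=='__main__':plan(*map(float,sys.argv[1:5]))
E
python3 - <<'E'
import cv2,fit
from fit import *
I={c:cv2.imread(f'pics/{c}0.png') for c in C}
for k,u,s in [('tray',(446,180),(306,110)),('rack',(190,175),(228,351)),('dock',(317,146),(236,206))]:
    P=M[k];M[k]=P[P[:,2]>0]
    print(k,fit.fit('top',I['top'],k,u,[0,60,120]),fit.fit('side',I['side'],k,s,[0,60,120]))
E
python3 plan.py 0.355 -0.2745 0.2 -45
```

```text
t 0.9 tcp [ 0.2328 -0.58    0.2073] jaw -68.1 tilt(tool) [-0.  0.  0.] q6 -0.12 open 0.0852
shift mm (current tool axes) [ 227.2 -238.     7.3] turn z deg -23.1Traceback (most recent call last):
  File "<stdin>", line 6, in <module>
AttributeError: 'function' object has no attribute 'fit'
```

Run:
```python
import cv2
from fit import *
I={c:cv2.imread(f'pics/{c}0.png') for c in C}
for k,u,s in [('tray',(446,180),(306,110)),('rack',(190,175),(228,351)),('dock',(317,146),(236,206))]:
    P=M[k];M[k]=P[P[:,2]>0]
    print(k,fit('top',I['top'],k,u,[0,60,120]),fit('side',I['side'],k,s,[0,60,120]))
```

```text
tray [0.538, -0.3567, -13.5, np.float64(0.958)] [0.5398, -0.3506, -12.8, np.float64(0.88)]
rack [0.5352, 0.363, 9.1, np.float64(0.953)] [0.537, 0.3676, 9.0, np.float64(0.865)]
dock [0.629, 0.0101, 0.9, np.float64(0.961)] [0.6299, 0.0143, 1.2, np.float64(0.864)]
```

```bash
python3 -m creep '[[1,0.0227,-0.0238,0,0,0,0],[1,0.0227,-0.0238,0,0,0,0],[1,0.0227,-0.0238,0,0,0,0],[1,0.0227,-0.0238,0,0,0,0],[1,0.0227,-0.0238,0,0,0,0],[1,0.0227,-0.0238,0,0,0,0],[1,0.0227,-0.0238,0,0,0,0],[1,0.0227,-0.0238,0,0,0,0],[1,0.0227,-0.0238,0,0,0,0],[1,0.0227,-0.0238,0.007,0,0,0],[1,0,0,0,0,0,-7.7],[1,0,0,0,0,0,-7.7],[1,0,0,0,0,0,-7.7],[1,0,0,0,0,0,0],[1,0,0,0,0,0,0]]' 40; python3 plan.py 0.355 -0.2745 0.025 -45
```

```text
t: 2.4
tool_pos: [0.3548, -0.2745, 0.2004]
tool_rot: [2.904, 1.198, 0.0]
contact_force: [0.4, -0.3, 0.3]
opening: 0.0854
t 2.4 tcp [ 0.3548 -0.2745  0.2004] jaw -45.2 tilt(tool) [ 0.01 -0.    0.  ] q6 -0.04 open 0.0854
shift mm (current tool axes) [1.000e-01 0.000e+00 1.754e+02] turn z deg -0.2
```

```bash
python3 -m creep '[[1,0,0,0.03,0,0,0],[1,0,0,0.03,0,0,0],[1,0,0,0.03,0,0,0],[1,0,0,0.03,0,0,0],[1,0,0,0.025,0,0,0],[1,0,0,0.02,0,0,0],[1,0,0,0.01,0,0,0],[1,0,0,0,0,0,0],[0.3,0,0,0,0,0,0],[0.3,0,0,0,0,0,0],[0.3,0,0,0,0,0,0],[0.3,0,0,0,0,0,0],[0.3,0,0,0,0,0,0],[0.3,0,0,0,0,0,0],[0.3,0,0,0,0,0,0],[0.3,0,0,0,0,0,0]]' 40; python3 -c "
from station import get_image;import cv2
cv2.imwrite('pics/g1.png',cv2.resize(get_image('side')[60:220,250:500,::-1],None,fx=3,fy=3))"
```

```text
t: 4.0
tool_pos: [0.3596, -0.2796, 0.0319]
tool_rot: [2.89, 1.196, 0.008]
contact_force: [1.5, -1.4, 15.4]
opening: 0.026
```

View pics/g1.png

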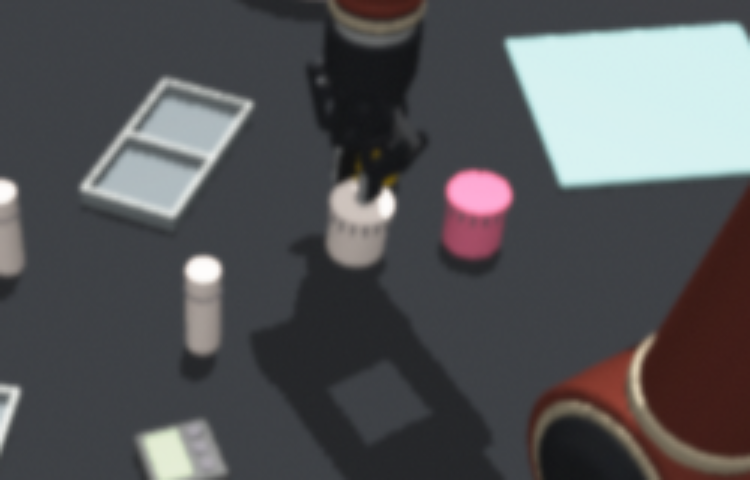

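The fingers slid over the cap and are resting on its top: opening 26 mm, upward force 15 N, and the TCP pushed up. The pads stand farther back at this opening than I allowed for. I'll lift, open, re-measure and grip about 12 mm lower.

```bash
python3 -m creep '[[0.3,0,0,-0.02,0,0,0],[0.5,0,0,-0.04,0,0,0],[1,0,0,-0.04,0,0,0],[1,0,0,-0.04,0,0,0],[1,0,-0.04,-0.04,0,0,0],[1,0,-0.04,0,0,0,0],[1,0,-0.04,0,0,0,0],[1,0,-0.04,0,0,0,0],[1,0,-0.04,0,0,0,0],[1,0,0,0,0,0,0],[1,0,0,0,0,0,0]]' 40
python3 - <<'E'
from station import get_image
from fit import *
for c,u in(('top',(419,244)),('side',(369,134))):
    im=get_image(c)[:,:,::-1].copy();cv2.imwrite(f'pics/{c}1.png',im)
    f=fit(c,im,'jar',u,rad=30);print(c,f)
E
python3 plan.py 0.355 -0.2745 0.2 -45; python3 -c "
import cv2,numpy as np
a=cv2.imread('pics/top1.png')[220:310,350:490];b=cv2.imread('pics/side1.png')[85:165,320:440]
cv2.imwrite('pics/c1.png',np.vstack([cv2.resize(a,(466,300)),cv2.resize(b,(466,300))]))"
```

```text
t: 5.15
tool_pos: [0.2236, -0.1408, 0.2017]
tool_rot: [-2.9, -1.201, 0.004]
contact_force: [0.3, 0.3, -0.3]
opening: 0.0854
top [0.3542, -0.273, None, np.float64(0.902)]
side [0.356, -0.2746, None, np.float64(0.621)]
t 5.2 tcp [ 0.2238 -0.141   0.2025] jaw -45.0 tilt(tool) [-0.12  0.08  0.  ] q6 -0.06 open 0.0854
shift mm (current tool axes) [ -1.5 187.2   2.1] turn z deg -0.0
```

View pics/c1.png

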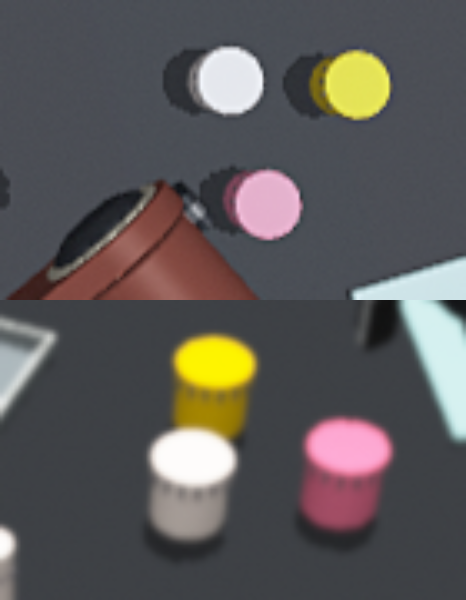

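The jar still stands upright and hasn't moved (white cap centre at about (419,244) in the top view). I'll go back over it and descend to TCP z of about 0.012.

```bash
python3 -c "
from fit import *
print(back('top',(418.9,243.6),.055),back('side',(369.5,129),.055))"
python3 -m creep '[[1,0,0.04,0,0,0,0],[1,0,0.04,0,0,0,0],[1,0,0.04,0,0,0,0],[1,0,0.04,0,0,0,0],[1,-0.0015,0.027,0.002,0,0,0],[1,0,0,0,0,0,0],[1,0,0,0,0,0,0]]' 40;python3 plan.py 0.355 -0.2745 0.012 -45
```

```text
[ 0.35405825 -0.27171683] [ 0.35367043 -0.26003557]
t: 5.95
tool_pos: [0.3547, -0.2741, 0.1989]
tool_rot: [-2.899, -1.2, 0.005]
contact_force: [-0.3, 0.4, 0.4]
opening: 0.0855
t 6.0 tcp [ 0.3547 -0.2741  0.1989] jaw -45.0 tilt(tool) [-0.28  0.07  0.  ] q6 -0.04 open 0.0855
shift mm (current tool axes) [  0.2   1.4 186.9] turn z deg -0.0
```

```bash
python3 -m creep '[[1,0,0,0.03,0,0,0],[1,0,0,0.03,0,0,0],[1,0,0,0.03,0,0,0],[1,0,0,0.03,0,0,0],[1,0,0,0.03,0,0,0],[1,0,0,0.02,0,0,0],[1,0,0,0.015,0,0,0],[1,0,0,0,0,0,0],[0.2,0,0,0,0,0,0],[0.2,0,0,0,0,0,0],[0.2,0,0,0,0,0,0],[0.2,0,0,0,0,0,0],[0.2,0,0,0,0,0,0],[0.2,0,0,0,0,0,0],[0.2,0,0,0,0,0,0]]' 40; python3 plan.py 0.549 -0.317 0.2 -13.5
```

```text
t: 7.45
tool_pos: [0.3545, -0.2743, 0.0153]
tool_rot: [-2.901, -1.201, 0.004]
contact_force: [-1.6, 1.8, 6.5]
opening: 0.0523
t 7.5 tcp [ 0.3545 -0.2743  0.0153] jaw -45.0 tilt(tool) [-0.17  0.08  0.  ] q6 -0.04 open 0.0523
shift mm (current tool axes) [ 107.1  167.1 -185.4] turn z deg -31.5
```

Opening is 52 mm, so it has the cap. Lifting a little to confirm.

```bash
python3 -m creep '[[0.2,0,0,-0.02,0,0,0],[0.2,0,0,-0.04,0,0,0],[0.2,0,0,-0.04,0,0,0],[0.2,0,0,-0.04,0,0,0],[0.2,0,0,-0.03,0,0,0],[0.2,0,0,-0.015,0,0,0],[0.2,0,0,0,0,0,0],[0.2,0,0,0,0,0,0]]'; python3 plan.py 0.529 -0.399 0.2 -13.5;python3 -c "
from station import get_image;import cv2
cv2.imwrite('pics/g2.png',cv2.resize(get_image('side')[0:200,250:500,::-1],None,fx=3,fy=3))"
```

```text
t: 8.25
tool_pos: [0.3539, -0.2733, 0.1966]
tool_rot: [-2.897, -1.199, 0.006]
contact_force: [-0.4, -0.1, -1.5]
opening: 0.0525
t 8.2 tcp [ 0.3539 -0.2733  0.1966] jaw -45.0 tilt(tool) [-0.43  0.07 -0.  ] q6 -0.04 open 0.0525
shift mm (current tool axes) [ 35.  212.6  -5. ] turn z deg -31.5
```

View pics/g2.png

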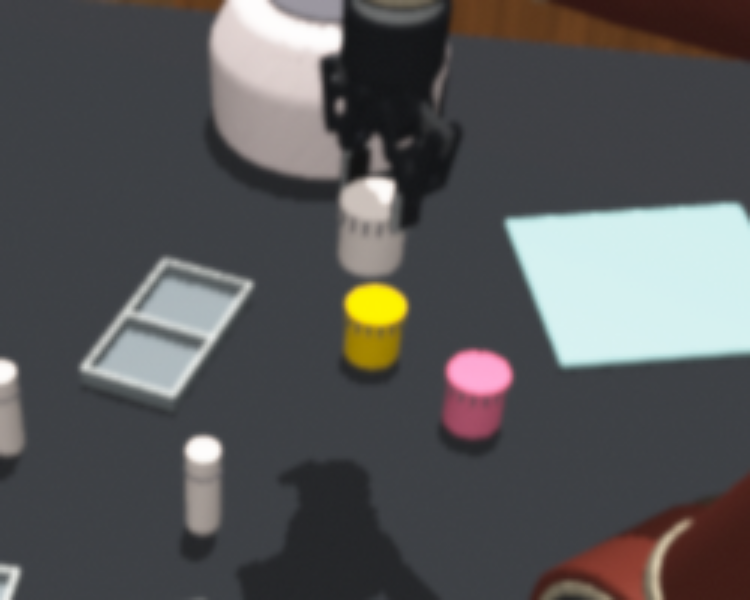

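The jar is held upright, with weight on the wrist. Carrying it to the far tray compartment.

```bash
python3 -m creep '[[0.2,0.005,0.02,0,0,0,0],[0.2,0.005,0.032,0,0,0,0],[0.2,0.005,0.032,0,0,0,0],[0.2,0.005,0.032,0,0,0,0],[0.2,0.005,0.032,0,0,0,0],[0.2,0.005,0.032,-0.005,0,0,0],[0.2,0.005,0.032,0,0,0,0],[0.2,0,0,0,0,0,-7],[0.2,0,0,0,0,0,-7],[0.2,0,0,0,0,0,-7],[0.2,0,0,0,0,0,-7],[0.2,0,0,0,0,0,-3.5],[0.2,0,0,0,0,0,0],[0.2,0,0,0,0,0,0]]'; python3 plan.py 0.529 -0.399 0.02 -13.5
```

```text
t: 9.7
tool_pos: [0.5283, -0.3984, 0.1995]
tool_rot: [-2.462, -1.937, 0.004]
contact_force: [0.1, -0.1, -2.5]
opening: 0.0521
t 9.7 tcp [ 0.5283 -0.3984  0.1995] jaw -13.6 tilt(tool) [-0.49 -0.21 -0.  ] q6 -0.52 open 0.0521
shift mm (current tool axes) [ -1.1   2.3 179.5] turn z deg -0.1
```

```bash
python3 -m creep '[[0.2,0,0,0.03,-0.5,-0.2,0],[0.2,0,0,0.04,0,0,0],[0.2,0,0,0.04,0,0,0],[0.2,0,0,0.03,0,0,0],[0.2,0,0,0.02,0,0,0],[0.2,0,0,0.01,0,0,0],[0.2,0,0,0.004,0,0,0],[0.2,0,0,0.003,0,0,0],[0.2,0,0,0,0,0,0],[0.2,0,0,0,0,0,0]]'; python3 plan.py 0.529 -0.399 0.02 -13.5
```

```text
t: 10.7
tool_pos: [0.5301, -0.4, 0.0264]
tool_rot: [2.463, 1.941, 0.002]
contact_force: [-0.2, 0.4, -0.2]
opening: 0.0521
t 10.7 tcp [ 0.5301 -0.4     0.0264] jaw -13.5 tilt(tool) [0.31 0.16 0.  ] q6 -0.52 open 0.0521
shift mm (current tool axes) [ 0.8 -1.3  6.4] turn z deg -0.0
```

```bash
python3 -m creep '[[0.2,0,0,0.002,0,0,0],[0.2,0,0,0.002,0,0,0],[0.2,0,0,0.002,0,0,0],[0.2,0,0,0,0,0,0]]'; python3 plan.py 0.529 -0.399 0.02 -13.5
```

```text
t: 11.1
tool_pos: [0.5295, -0.3995, 0.0194]
tool_rot: [2.464, 1.942, 0.001]
contact_force: [-1.0, 0.8, 2.7]
opening: 0.0521
t 11.1 tcp [ 0.5295 -0.3995  0.0194] jaw -13.5 tilt(tool) [0.2  0.11 0.  ] q6 -0.52 open 0.0521
shift mm (current tool axes) [ 0.4 -0.6 -0.6] turn z deg -0.0
```

Seated: contact force is up and TCP z is about where expected. Releasing and rising.

```bash
python3 -m creep '[[0.8,0,0,0,0,0,0],[0.8,0,0,0,0,0,0],[0.8,0,0,0,0,0,0],[0.8,0,0,0,0,0,0],[0.9,0,0,-0.02,0,0,0],[1,0,0,-0.04,0,0,0],[1,0,0,-0.04,0,0,0],[1,0,0,-0.04,0,0,0],[1,0,0,-0.04,0,0,0],[1,0,0,0,0,0,0],[1,0,0,0,0,0,0]]'; python3 plan.py 0.36 0.26 0.2 30
```

```text
t: 12.2
tool_pos: [0.5294, -0.3995, 0.2007]
tool_rot: [2.462, 1.94, 0.002]
contact_force: [-1.0, 0.5, -0.7]
opening: 0.0858
t 12.2 tcp [ 0.5294 -0.3995  0.2007] jaw -13.5 tilt(tool) [0.35 0.19 0.  ] q6 -0.52 open 0.0858
shift mm (current tool axes) [ 601.6 -318.9   -3.2] turn z deg -43.5
```

```bash
python3 -m creep '[[1,0.0334,-0.0177,0,0.3,0.2,0],[1,0.0334,-0.0177,0,0,0,0],[1,0.0334,-0.0177,0,0,0,0],[1,0.0334,-0.0177,0,0,0,0],[1,0.0334,-0.0177,0,0,0,0],[1,0.0334,-0.0177,0,0,0,0],[1,0.0334,-0.0177,0,0,0,0],[1,0.0334,-0.0177,0,0,0,0],[1,0.0334,-0.0177,0,0,0,0],[1,0.0334,-0.0177,0,0,0,0],[1,0.0334,-0.0177,0,0,0,0],[1,0.0334,-0.0177,0,0,0,0],[1,0.0334,-0.0177,0,0,0,0],[1,0.0334,-0.0177,0,0,0,0],[1,0.0334,-0.0177,0,0,0,0],[1,0.0334,-0.0177,0,0,0,0],[1,0.0334,-0.0177,0,0,0,0],[1,0.0334,-0.0177,0,0,0,0]]'; python3 -m creep '[[1,0,0,0,0,0,-7.5],[1,0,0,0,0,0,-7.5],[1,0,0,0,0,0,-7.5],[1,0,0,0,0,0,-7.5],[1,0,0,0,0,0,-7],[1,0,0,0,0,0,-6.5],[1,0,0,0,0,0,0],[1,0,0,0,0,0,0]]'; python3 plan.py 0.36 0.26 0.012 30;python3 -c "
from station import get_image;import cv2
cv2.imwrite('pics/top2.png',get_image('top')[:,:,::-1]);cv2.imwrite('pics/side2.png',get_image('side')[:,:,::-1])"
```

```text
t: 14.0
tool_pos: [0.3579, 0.2611, 0.198]
tool_rot: [-2.465, -1.942, 0.005]
contact_force: [1.1, 0.2, 0.2]
opening: 0.0852
t: 14.8
tool_pos: [0.3589, 0.2598, 0.1988]
tool_rot: [-1.573, -2.715, 0.002]
contact_force: [0.8, 0.4, -0.3]
opening: 0.0851
t 14.8 tcp [0.3589 0.2598 0.1988] jaw 29.8 tilt(tool) [-0.17 -0.17  0.  ] q6 -0.06 open 0.0851
shift mm (current tool axes) [ -0.9   1.6 186.8] turn z deg -0.2
```

View pics/side2.png

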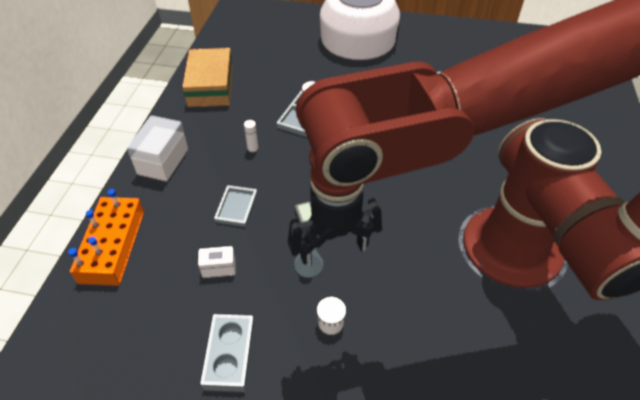

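The gripper is above the left jar (331,315) and the flask is clear of the fingers. Descending and gripping.

```bash
python3 -m creep '[[1,0,0,0.03,-0.15,-0.15,0],[1,0,0,0.03,0,0,0],[1,0,0,0.03,0,0,0],[1,0,0,0.03,0,0,0],[1,0,0,0.03,0,0,0],[1,0,0,0.02,0,0,0],[1,0,0,0.015,0,0,0],[1,0,0,0,0,0,0],[0.2,0,0,0,0,0,0],[0.2,0,0,0,0,0,0],[0.2,0,0,0,0,0,0],[0.2,0,0,0,0,0,0],[0.2,0,0,0,0,0,0],[0.2,0,0,0,0,0,0],[0.2,0,0,0,0,0,0]]' 40;  python3 -m creep '[[0.2,0,0,-0.02,0,0,0],[0.2,0,0,-0.04,0,0,0],[0.2,0,0,-0.04,0,0,0],[0.2,0,0,-0.04,0,0,0],[0.2,0,0,-0.03,0,0,0],[0.2,0,0,-0.015,0,0,0],[0.2,0,0,0,0,0,0],[0.2,0,0,0,0,0,0]]';python3 plan.py 0.549 -0.317 0.2 -13.5
```

```text
t: 16.4
tool_pos: [0.3614, 0.2611, 0.0172]
tool_rot: [1.57, 2.718, 0.008]
contact_force: [0.5, -0.5, 6.5]
opening: 0.052
t: 17.2
tool_pos: [0.3588, 0.2598, 0.1986]
tool_rot: [-1.571, -2.72, -0.0]
contact_force: [-0.2, 0.1, -2.0]
opening: 0.0518
t 17.2 tcp [0.3588 0.2598 0.1986] jaw 30.0 tilt(tool) [-0.01 -0.01  0.  ] q6 -0.06 open 0.0518
shift mm (current tool axes) [-594.7 -123.4   -1.6] turn z deg 43.5
```

```bash
python3 -m creep '[[0.2,-0.02,-0.004,0,0,0,0],[0.2,-0.0334,-0.007,0,0,0,0],[0.2,-0.0334,-0.007,0,0,0,0],[0.2,-0.0334,-0.007,0,0,0,0],[0.2,-0.0334,-0.007,0,0,0,0],[0.2,-0.0334,-0.007,0,0,0,0],[0.2,-0.0334,-0.007,0,0,0,0],[0.2,-0.0334,-0.007,0,0,0,0],[0.2,-0.0334,-0.007,0,0,0,0],[0.2,-0.0334,-0.007,0,0,0,0],[0.2,-0.0334,-0.007,0,0,0,0],[0.2,-0.0334,-0.007,0,0,0,0],[0.2,-0.0334,-0.007,0,0,0,0],[0.2,-0.0334,-0.007,0,0,0,0],[0.2,-0.0334,-0.007,0,0,0,0],[0.2,-0.0334,-0.007,0,0,0,0],[0.2,-0.0334,-0.007,0,0,0,0],[0.2,-0.0334,-0.007,0,0,0,0],[0.2,-0.007,0,0,0,0,0]]';  python3 -m creep '[[0.2,0,0,0,0,0,7.5],[0.2,0,0,0,0,0,7.5],[0.2,0,0,0,0,0,7.5],[0.2,0,0,0,0,0,7.5],[0.2,0,0,0,0,0,7.5],[0.2,0,0,0,0,0,6],[0.2,0,0,0,0,0,0],[0.2,0,0,0,0,0,0]]';python3 plan.py 0.549 -0.317 0.021 -13.5
```

```text
t: 19.1
tool_pos: [0.5491, -0.3187, 0.1959]
tool_rot: [-1.573, -2.715, -0.003]
contact_force: [0.0, 0.5, -1.8]
opening: 0.0522
t: 19.9
tool_pos: [0.5494, -0.3155, 0.198]
tool_rot: [-2.463, -1.946, -0.003]
contact_force: [0.6, -0.1, -1.6]
opening: 0.052
t 19.9 tcp [ 0.5494 -0.3155  0.198 ] jaw -13.4 tilt(tool) [-0.07 -0.18  0.  ] q6 -0.41 open 0.052
shift mm (current tool axes) [-2.10e+00  1.00e-01  1.77e+02] turn z deg 0.1
```

```bash
python3 -m creep '[[0.2,-0.001,0,0.03,0,-0.2,0],[0.2,0,0,0.04,0,0,0],[0.2,0,0,0.04,0,0,0],[0.2,0,0,0.03,0,0,0],[0.2,0,0,0.02,0,0,0],[0.2,0,0,0.008,0,0,0],[0.2,0,0,0.003,0,0,0],[0.2,0,0,0.002,0,0,0],[0.2,0,0,0,0,0,0],[0.2,0,0,0,0,0,0]]'; python3 plan.py 0.549 -0.317 0.021 -13.5
```

```text
t: 20.9
tool_pos: [0.5511, -0.3184, 0.0286]
tool_rot: [2.464, 1.942, 0.001]
contact_force: [0.4, -0.9, -1.0]
opening: 0.0521
t 20.9 tcp [ 0.5511 -0.3184  0.0286] jaw -13.5 tilt(tool) [0.23 0.15 0.  ] q6 -0.4 open 0.0521
shift mm (current tool axes) [ 0.9 -2.3  7.6] turn z deg -0.0
```

```bash
python3 -m creep '[[0.2,0,-0.001,0.002,0,0,0],[0.2,0,0,0.002,0,0,0],[0.2,0,0,0.002,0,0,0],[0.2,0,0,0.002,0,0,0],[0.2,0,0,0,0,0,0]]'; python3 plan.py 0.549 -0.317 0.021 -13.5
```

```text
t: 21.4
tool_pos: [0.5493, -0.3178, 0.0212]
tool_rot: [2.466, 1.944, -0.001]
contact_force: [-5.2, 2.4, 10.3]
opening: 0.052
t 21.4 tcp [ 0.5493 -0.3178  0.0212] jaw -13.5 tilt(tool) [0.05 0.11 0.  ] q6 -0.4 open 0.052
shift mm (current tool axes) [ 0.7 -0.5  0.2] turn z deg -0.0
```

```bash
python3 -m creep '[[0.8,0,0,0,0,0,0],[0.8,0,0,0,0,0,0],[0.8,0,0,0,0,0,0],[0.8,0,0,0,0,0,0],[0.9,0,0,-0.02,0,0,0],[1,0,0,-0.04,0,0,0],[1,0,0,-0.04,0,0,0],[1,0,0,-0.04,0,0,0],[1,0,0,-0.04,0,0,0],[1,0,0,0,0,0,0],[1,0,0,0,0,0,0]]'; python3 plan.py 0.464 -0.135 0.2 -13.5
```

```text
t: 22.5
tool_pos: [0.5496, -0.3176, 0.2006]
tool_rot: [2.463, 1.941, 0.001]
contact_force: [-0.5, -0.2, -0.4]
opening: 0.0852
t 22.5 tcp [ 0.5496 -0.3176  0.2006] jaw -13.5 tilt(tool) [0.25 0.16 0.  ] q6 -0.4 open 0.0852
shift mm (current tool axes) [ 157.5 -126.    -0.4] turn z deg -0.0
```

```bash
python3 -m creep '[[1,0.0262,-0.021,0,0.2,0.1,0],[1,0.0262,-0.021,0,0,0,0],[1,0.0262,-0.021,0,0,0,0],[1,0.0262,-0.021,0,0,0,0],[1,0.0262,-0.021,0,0,0,0],[1,0.0262,-0.021,0,0,0,0],[1,0,0,0,0,0,0],[1,0,0,0,0,0,0]]'; python3 plan.py 0.464 -0.135 0.035 -13.5
python3 - <<'E'
from station import get_image
from fit import *
im=get_image('side')[:,:,::-1].copy();t=get_image('top')[:,:,::-1].copy()
cv2.imwrite('pics/c3.png',np.vstack([cv2.resize(im[70:190,220:370],(500,400)),cv2.resize(t[130:210,400:500],(500,200))[:, :]]))
E
```

```text
t: 23.3
tool_pos: [0.4625, -0.1343, 0.1973]
tool_rot: [-2.464, -1.944, 0.004]
contact_force: [0.6, -0.1, -0.4]
opening: 0.0856
t 23.3 tcp [ 0.4625 -0.1343  0.1973] jaw -13.5 tilt(tool) [-0.24 -0.01  0.  ] q6 -0.2 open 0.0856
shift mm (current tool axes) [ -0.4   2.3 162.3] turn z deg 0.0
```

View pics/c3.png

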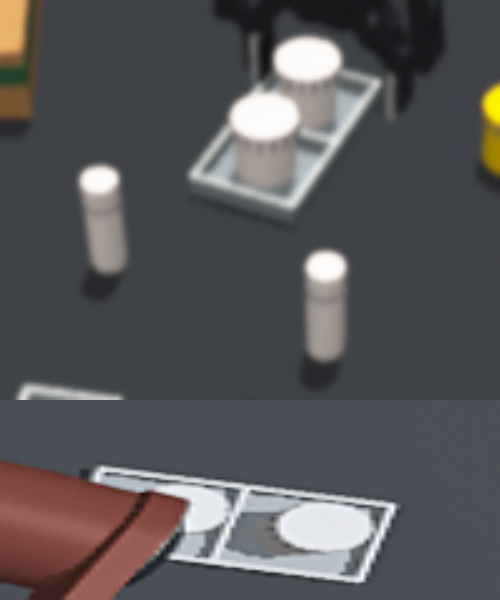

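Both jars stand in their compartments and the bottles are undisturbed. Taking the near bottle.

```bash
python3 -m creep '[[1,0,0.001,0.03,-0.2,0,0],[1,0,0,0.03,0,0,0],[1,0,0,0.03,0,0,0],[1,0,0,0.03,0,0,0],[1,0,0,0.025,0,0,0],[1,0,0,0.015,0,0,0],[1,0,0,0,0,0,0],[0,0,0,0,0,0,0],[0,0,0,0,0,0,0],[0,0,0,0,0,0,0],[0,0,0,0,0,0,0],[0,0,0,0,0,0,0],[0,0,0,0,0,0,0],[0,0,0,0,0,0,0],[0,0,0,0,0,0,0],[0,0,0,0,0,0,0]]' 30;  python3 plan.py 0.464 -0.135 0.2 9
python3 -m creep '[[0,0,0,-0.02,0,0,0],[0,0,0,-0.04,0,0,0],[0,0,0,-0.04,0,0,0],[0,0,0,-0.04,0,0,0],[0,0,0,-0.025,0,0,0],[0,0,0,0,0,0,0],[0,0,0,0,0,0,0]]';python3 plan.py 0.532 0.396 0.2 9
```

```text
t: 25.0
tool_pos: [0.465, -0.1354, 0.0402]
tool_rot: [2.465, 1.943, 0.002]
contact_force: [-2.3, 0.1, 6.2]
opening: 0.027
t 25.0 tcp [ 0.465  -0.1354  0.0402] jaw -13.5 tilt(tool) [0.17 0.02 0.  ] q6 -0.2 open 0.027
shift mm (current tool axes) [ 1.000e-01 -6.000e-01 -1.598e+02] turn z deg -22.5
t: 25.7
tool_pos: [0.4641, -0.135, 0.2038]
tool_rot: [2.466, 1.944, 0.002]
contact_force: [-0.6, -0.6, -1.4]
opening: 0.0268
t 25.7 tcp [ 0.4641 -0.135   0.2038] jaw -13.5 tilt(tool) [ 0.12  0.   -0.  ] q6 -0.2 open 0.0268
shift mm (current tool axes) [532.2 -58.1   3.7] turn z deg -22.5
```

```bash
python3 -m creep '[[0,0.02,-0.002,0,0,0,0],[0,0.033,-0.0036,0,0,0,0],[0,0.033,-0.0036,0,0,0,0],[0,0.033,-0.0036,0,0,0,0],[0,0.033,-0.0036,0,0,0,0],[0,0.033,-0.0036,0,0,0,0],[0,0.033,-0.0036,0,0,0,0],[0,0.033,-0.0036,0,0,0,0],[0,0.033,-0.0036,0,0,0,0],[0,0.033,-0.0036,0,0,0,0],[0,0.033,-0.0036,0,0,0,0],[0,0.033,-0.0036,0,0,0,0],[0,0.033,-0.0036,0,0,0,0],[0,0.033,-0.0036,0,0,0,0],[0,0.033,-0.0036,0,0,0,0],[0,0.033,-0.0036,0,0,0,0],[0,0.017,-0.002,0,0,0,0]]';  python3 -m creep '[[0,0,0,0,0,0,-7.5],[0,0,0,0,0,0,-7.5],[0,0,0,0,0,0,-7.5],[0,0,0,0,0,0,0],[0,0,0,0,0,0,0]]';python3 plan.py 0.532 0.396 0.046 9
```

```text
t: 27.4
tool_pos: [0.5307, 0.3972, 0.2004]
tool_rot: [2.466, 1.946, -0.006]
contact_force: [0.0, -0.4, -0.5]
opening: 0.0269
t: 27.9
tool_pos: [0.5317, 0.3951, 0.2025]
tool_rot: [2.044, 2.385, -0.002]
contact_force: [-0.1, 0.7, 0.2]
opening: 0.0269
t 27.9 tcp [0.5317 0.3951 0.2025] jaw 8.8 tilt(tool) [-0.03  0.1   0.  ] q6 0.37 open 0.0269
shift mm (current tool axes) [  1.1   0.6 156.5] turn z deg -0.2
```

Descending in stages: first to just above the well floor, then check the force.

```bash
python3 -m creep '[[0,0.001,0,0.03,0,0,0],[0,0,0,0.035,0,0,0],[0,0,0,0.035,0,0,0],[0,0,0,0.02,0,0,0],[0,0,0,0.015,0,0,0],[0,0,0,0.01,0,0,0],[0,0,0,0.005,0,0,0],[0,0,0,0,0,0,0],[0,0,0,0,0,0,0]]';python3 plan.py 0.532 0.396 0.046 9;python3 -c "
from station import get_image;import cv2
cv2.imwrite('pics/g5.png',cv2.resize(get_image('side')[250:400,150:350,::-1],None,fx=3,fy=3))"
```

```text
t: 28.8
tool_pos: [0.5331, 0.3972, 0.0554]
tool_rot: [2.04, 2.387, 0.004]
contact_force: [0.9, 0.1, 0.5]
opening: 0.027
t 28.8 tcp [0.5331 0.3972 0.0554] jaw 9.0 tilt(tool) [ 0.21 -0.01  0.  ] q6 0.37 open 0.027
shift mm (current tool axes) [-1.  -1.3  9.4] turn z deg -0.0
```

View pics/g5.png

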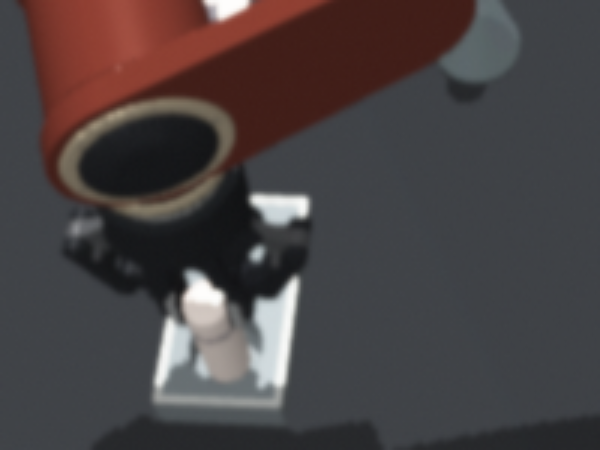

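The bottle's lower end is inside the front well with no contact force. Lowering the rest.

```bash
python3 -m creep '[[0,0,0,0.004,0,0,0],[0,0,0,0.002,0,0,0],[0,0,0,0.002,0,0,0],[0,0,0,0,0,0,0]]';python3 plan.py 0.532 0.396 0.046 9
```

```text
t: 29.25
tool_pos: [0.5323, 0.3968, 0.0463]
tool_rot: [2.04, 2.387, 0.002]
contact_force: [-1.0, -0.4, 2.0]
opening: 0.0267
t 29.2 tcp [0.5323 0.3968 0.0463] jaw 9.0 tilt(tool) [0.1  0.03 0.  ] q6 0.37 open 0.0267
shift mm (current tool axes) [-0.8 -0.5  0.3] turn z deg -0.0
```

```bash
python3 -m creep '[[0,0,0,0.001,0,0,0],[0.5,0,0,0,0,0,0],[0.6,0,0,0,0,0,0],[0.6,0,0,0,0,0,0],[0.6,0,0,0,0,0,0],[0.6,0,0,-0.01,0,0,0],[0.7,0,0,-0.035,0,0,0],[1,0,0,-0.035,0,0,0],[1,0,0,-0.035,0,0,0],[1,0,0,-0.035,0,0,0],[1,0,0,0,0,0,0],[1,0,0,0,0,0,0]]'; python3 plan.py 0.649 -0.1945 0.2 -13.5;python3 - <<'E'
from station import get_image
from fit import *
cv2.imwrite('pics/side5.png',get_image('side')[:,:,::-1]);t=get_image('top')[:,:,::-1].copy();cv2.imwrite('pics/top5.png',t)
print(fit('side',cv2.imread('pics/side5.png'),'bottle',(251,135),rad=25))
E
```

```text
t: 30.45
tool_pos: [0.5327, 0.3972, 0.1972]
tool_rot: [2.039, 2.386, 0.006]
contact_force: [-0.5, 0.7, 0.9]
opening: 0.0853
t 30.4 tcp [0.5327 0.3972 0.1972] jaw 9.0 tilt(tool) [ 0.27 -0.03  0.  ] q6 0.37 open 0.0853
shift mm (current tool axes) [-602.6   22.6   -3. ] turn z deg 22.5
[0.6016, -0.172, None, np.float64(0.471)]
```

```bash
python3 -m creep '[[1,-0.0335,0.0012,0,0.2,0,0],[1,-0.0335,0.0012,0,0,0,0],[1,-0.0335,0.0012,0,0,0,0],[1,-0.0335,0.0012,0,0,0,0],[1,-0.0335,0.0012,0,0,0,0],[1,-0.0335,0.0012,0,0,0,0],[1,-0.0335,0.0012,0,0,0,0],[1,-0.0335,0.0012,0,0,0,0],[1,-0.0335,0.0012,0,0,0,0],[1,-0.0335,0.0012,0,0,0,0],[1,-0.0335,0.0012,0,0,0,0],[1,-0.0335,0.0012,0,0,0,0],[1,-0.0335,0.0012,0,0,0,0],[1,-0.0335,0.0012,0,0,0,0],[1,-0.0335,0.0012,0,0,0,0],[1,-0.0335,0.0012,0,0,0,0],[1,-0.0335,0.0012,0,0,0,0],[1,-0.0335,0.0012,0,0,0,0]]'; python3 -m creep '[[1,0,0,0,0,0,7.5],[1,0,0,0,0,0,7.5],[1,0,0,0,0,0,7.5],[1,0,0,0,0,0,0],[1,0,0,0,0,0,0]]';python3 plan.py 0.649 -0.1945 0.035 -13.5;python3 -c "
from station import get_image;import cv2
cv2.imwrite('pics/side6.png',get_image('side')[:,:,::-1])"
```

```text
t: 32.35
tool_pos: [0.6464, -0.1964, 0.1927]
tool_rot: [-2.038, -2.385, 0.005]
contact_force: [0.3, 0.8, 0.6]
opening: 0.0857
t: 32.85
tool_pos: [0.6467, -0.1952, 0.1937]
tool_rot: [-2.463, -1.946, 0.005]
contact_force: [-0.9, 0.6, 1.1]
opening: 0.0855
t 32.9 tcp [ 0.6467 -0.1952  0.1937] jaw -13.4 tilt(tool) [-0.24  0.05 -0.  ] q6 -0.17 open 0.0855
shift mm (current tool axes) [  1.4   2.7 158.7] turn z deg 0.1
```

View pics/side6.png

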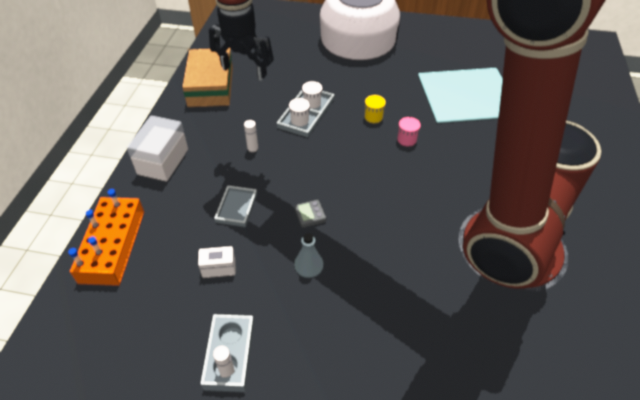

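The first bottle stands in the rack's front well (223,362), and the second is untouched at (251,136). Gripping it.

```bash
python3 -m creep '[[1,0.001,0.001,0.03,-0.2,0,0],[1,0,0,0.03,0,0,0],[1,0,0,0.03,0,0,0],[1,0,0,0.03,0,0,0],[1,0,0,0.025,0,0,0],[1,0,0,0.012,0,0,0],[1,0,0,0,0,0,0],[0,0,0,0,0,0,0],[0,0,0,0,0,0,0],[0,0,0,0,0,0,0],[0,0,0,0,0,0,0],[0,0,0,0,0,0,0],[0,0,0,0,0,0,0],[0,0,0,0,0,0,0],[0,0,0,0,0,0,0],[0,0,0,0,0,0,0]]' 30;  python3 -m creep '[[0,0,0,-0.02,0,0,0],[0,0,0,-0.04,0,0,0],[0,0,0,-0.04,0,0,0],[0,0,0,-0.04,0,0,0],[0,0,0,-0.025,0,0,0],[0,0,0,0,0,0,0],[0,0,0,0,0,0,0]]';python3 plan.py 0.542 0.333 0.205 -13.5
```

```text
t: 34.5
tool_pos: [0.6493, -0.1953, 0.0398]
tool_rot: [2.465, 1.942, 0.001]
contact_force: [-1.6, 0.3, 6.2]
opening: 0.027
t: 35.2
tool_pos: [0.6485, -0.1947, 0.2032]
tool_rot: [2.465, 1.943, 0.001]
contact_force: [0.3, 0.3, -1.2]
opening: 0.027
t 35.2 tcp [ 0.6485 -0.1947  0.2032] jaw -13.5 tilt(tool) [0.14 0.08 0.  ] q6 -0.16 open 0.027
shift mm (current tool axes) [ 488.2 -227.    -3. ] turn z deg -0.0
```

```bash
python3 -m creep '[[0,0.0182,-0.0085,0,0,0,0],[0,0.0305,-0.0142,0,0,0,0],[0,0.0305,-0.0142,0,0,0,0],[0,0.0305,-0.0142,0,0,0,0],[0,0.0305,-0.0142,0,0,0,0],[0,0.0305,-0.0142,0,0,0,0],[0,0.0305,-0.0142,0,0,0,0],[0,0.0305,-0.0142,0,0,0,0],[0,0.0305,-0.0142,0,0,0,0],[0,0.0305,-0.0142,0,0,0,0],[0,0.0305,-0.0142,0,0,0,0],[0,0.0305,-0.0142,0,0,0,0],[0,0.0305,-0.0142,0,0,0,0],[0,0.0305,-0.0142,0,0,0,0],[0,0.0305,-0.0142,0,0,0,0],[0,0.0305,-0.0142,0,0,0,0],[0,0.0125,-0.0055,0,0,0,0]]';  python3 -m creep '[[0,0,0,0,0,0,-7.5],[0,0,0,0,0,0,-7.5],[0,0,0,0,0,0,-7.5],[0,0,0,0,0,0,0],[0,0,0,0,0,0,0]]';python3 plan.py 0.542 0.333 0.046 9
```

```text
t: 36.9
tool_pos: [0.539, 0.3356, 0.1994]
tool_rot: [2.464, 1.948, -0.006]
contact_force: [-1.0, -0.6, -1.0]
opening: 0.027
t: 37.4
tool_pos: [0.5412, 0.3326, 0.201]
tool_rot: [2.043, 2.384, -0.004]
contact_force: [0.8, -0.4, 0.7]
opening: 0.027
t 37.4 tcp [0.5412 0.3326 0.201 ] jaw 8.8 tilt(tool) [-0.04  0.15  0.  ] q6 0.28 open 0.027
shift mm (current tool axes) [  0.7   0.9 155. ] turn z deg -0.2
```

```bash
python3 -m creep '[[0,0,0,0.03,0,0,0],[0,0,0,0.035,0,0,0],[0,0,0,0.035,0,0,0],[0,0,0,0.02,0,0,0],[0,0,0,0.015,0,0,0],[0,0,0,0.01,0,0,0],[0,0,0,0.003,0,0,0],[0,0,0,0,0,0,0],[0,0,0,0,0,0,0]]';python3 plan.py 0.542 0.333 0.046 9
```

```text
t: 38.3
tool_pos: [0.5432, 0.3332, 0.0558]
tool_rot: [2.039, 2.386, 0.003]
contact_force: [-0.8, -1.3, -1.0]
opening: 0.0271
t 38.3 tcp [0.5432 0.3332 0.0558] jaw 9.0 tilt(tool) [0.21 0.08 0.  ] q6 0.28 open 0.0271
shift mm (current tool axes) [-0.  -1.3  9.8] turn z deg -0.0
```

```bash
python3 -m creep '[[0,0,0,0.004,0,0,0],[0,0,0,0.003,0,0,0],[0,0,0,0.003,0,0,0],[0,0,0,0,0,0,0]]';python3 plan.py 0.542 0.333 0.046 9
```

```text
t: 38.7
tool_pos: [0.5427, 0.3331, 0.0458]
tool_rot: [2.039, 2.387, 0.001]
contact_force: [-1.9, -0.4, 5.2]
opening: 0.0269
t 38.7 tcp [0.5427 0.3331 0.0458] jaw 9.0 tilt(tool) [0.11 0.08 0.  ] q6 0.28 open 0.0269
shift mm (current tool axes) [-0.  -0.7 -0.2] turn z deg -0.0
```

```bash
python3 -m creep '[[0.5,0,0,0,0,0,0],[0.6,0,0,0,0,0,0],[0.6,0,0,0,0,0,0],[0.6,0,0,0,0,0,0],[0.6,0,0,-0.01,0,0,0],[0.7,0,0,-0.035,0,0,0],[1,0,0,-0.035,0,0,0],[1,0,0,-0.035,0,0,0],[1,0,0,-0.035,0,0,0],[1,0,0,0,0,0,0],[1,0,0,0,0,0,0]]'; python3 plan.py 0.6195 0.181 0.2 107.5
```

```text
t: 39.8
tool_pos: [0.5427, 0.3334, 0.1964]
tool_rot: [2.038, 2.386, 0.004]
contact_force: [-0.1, -0.0, -0.2]
opening: 0.0851
t 39.8 tcp [0.5427 0.3334 0.1964] jaw 9.0 tilt(tool) [0.26 0.06 0.  ] q6 0.28 open 0.0851
shift mm (current tool axes) [-162.5   52.1   -3.2] turn z deg 81.5
```

```bash
python3 -m creep '[[1,-0.027,0.0087,0,0.2,0,0],[1,-0.027,0.0087,0,0,0,0],[1,-0.027,0.0087,0,0,0,0],[1,-0.027,0.0087,0,0,0,0],[1,-0.027,0.0087,0,0,0,0],[1,-0.027,0.0087,0,0,0,0],[1,0,0,0,0,0,7.5],[1,0,0,0,0,0,7.5],[1,0,0,0,0,0,7.5],[1,0,0,0,0,0,7.5],[1,0,0,0,0,0,7.5],[1,0,0,0,0,0,7.5],[1,0,0,0,0,0,7.5],[1,0,0,0,0,0,7.5],[1,0,0,0,0,0,7.5],[1,0,0,0,0,0,7.5],[1,0,0,0,0,0,6.5],[1,0,0,0,0,0,0],[1,0,0,0,0,0,0]]'; python3 plan.py 0.6195 0.181 0.015 107.5;python3 -c "
from station import get_image;import cv2
cv2.imwrite('pics/side7.png',cv2.resize(get_image('side')[180:400,130:380,::-1],None,fx=2.5,fy=2.5))"
```

```text
t: 41.7
tool_pos: [0.618, 0.181, 0.1929]
tool_rot: [3.103, 0.481, -0.007]
contact_force: [-0.6, -0.1, -0.1]
opening: 0.0853
t 41.7 tcp [0.618  0.181  0.1929] jaw -72.4 tilt(tool) [0.07 0.29 0.  ] q6 1.43 open 0.0853
shift mm (current tool axes) [  2.3   0.2 177.9] turn z deg 0.1
```

View pics/side7.png

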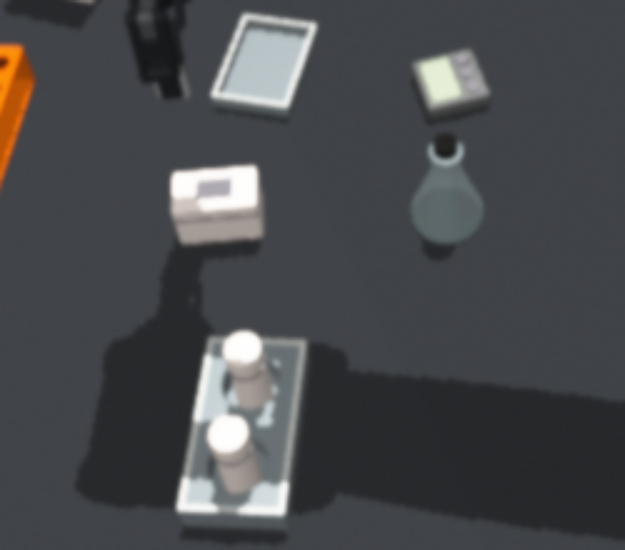

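Both bottles stand upright in the rack wells. Gripping the case.

```bash
python3 -m creep '[[1,0.001,0,0.03,0,0.3,0],[1,0,0,0.03,0,0,0],[1,0,0,0.03,0,0,0],[1,0,0,0.03,0,0,0],[1,0,0,0.03,0,0,0],[1,0,0,0.018,0,0,0],[1,0,0,0.01,0,0,0],[1,0,0,0,0,0,0],[0,0,0,0,0,0,0],[0,0,0,0,0,0,0],[0,0,0,0,0,0,0],[0,0,0,0,0,0,0],[0,0,0,0,0,0,0],[0,0,0,0,0,0,0],[0,0,0,0,0,0,0],[0,0,0,0,0,0,0]]' 40;  python3 -m creep '[[0,0,0,-0.02,0,0,0],[0,0,0,-0.04,0,0,0],[0,0,0,-0.04,0,0,0],[0,0,0,-0.04,0,0,0],[0,0,0,-0.03,0,0,0],[0,0,0,-0.01,0,0,0],[0,0,0,0,0,0,0],[0,0,0,0,0,0,0]]';python3 plan.py 0.630 0.010 0.2 1
```

```text
t: 43.35
tool_pos: [0.6214, 0.1816, 0.0185]
tool_rot: [3.104, 0.477, 0.009]
contact_force: [-2.0, 0.5, 5.1]
opening: 0.0389
t: 44.15
tool_pos: [0.6185, 0.1811, 0.194]
tool_rot: [3.104, 0.477, -0.001]
contact_force: [-0.3, -0.1, -2.6]
opening: 0.0384
t 44.1 tcp [0.6185 0.1811 0.194 ] jaw -72.5 tilt(tool) [0.07 0.04 0.  ] q6 1.44 open 0.0384
shift mm (current tool axes) [-40.4 166.7  -5.8] turn z deg -73.5
```

```bash
python3 -m creep '[[0,-0.005,0.018,0,0,0,0],[0,-0.006,0.025,0,0,0,0],[0,-0.006,0.025,0,0,0,0],[0,-0.006,0.025,0,0,0,0],[0,-0.006,0.025,0,0,0,0],[0,-0.006,0.025,0,0,0,0],[0,-0.005,0.024,-0.006,0,0,0],[0,0,0,0,0,0,-7.5],[0,0,0,0,0,0,-7.5],[0,0,0,0,0,0,-7.5],[0,0,0,0,0,0,-7.5],[0,0,0,0,0,0,-7.5],[0,0,0,0,0,0,-7.5],[0,0,0,0,0,0,-7.5],[0,0,0,0,0,0,-7.5],[0,0,0,0,0,0,-7.5],[0,0,0,0,0,0,-6],[0,0,0,0,0,0,0],[0,0,0,0,0,0,0]]';python3 plan.py 0.630 0.010 0.0225 1
```

```text
t: 46.05
tool_pos: [0.6307, 0.0094, 0.2009]
tool_rot: [2.205, 2.237, -0.0]
contact_force: [-0.3, -0.6, -0.9]
opening: 0.0388
t 46.0 tcp [0.6307 0.0094 0.2009] jaw 0.8 tilt(tool) [0.01 0.04 0.  ] q6 -0.12 open 0.0388
shift mm (current tool axes) [  0.7  -0.7 178.4] turn z deg -0.2
```

```bash
python3 -m creep '[[0,0,0,0.03,0,0,0],[0,0,0,0.04,0,0,0],[0,0,0,0.04,0,0,0],[0,0,0,0.03,0,0,0],[0,0,0,0.02,0,0,0],[0,0,0,0.01,0,0,0],[0,0,0,0,0,0,0],[0,0,0,0,0,0,0]]';python3 plan.py 0.630 0.010 0.0225 1;python3 -c "
from station import get_image;import cv2
cv2.imwrite('pics/g8.png',cv2.resize(get_image('side')[130:280,160:340,::-1],None,fx=3,fy=3))"
```

```text
t: 46.85
tool_pos: [0.6329, 0.0097, 0.0337]
tool_rot: [2.2, 2.237, 0.004]
contact_force: [0.4, -0.2, -0.7]
opening: 0.0388
t 46.9 tcp [0.6329 0.0097 0.0337] jaw 0.9 tilt(tool) [ 0.26  0.06 -0.  ] q6 -0.12 open 0.0388
shift mm (current tool axes) [ 0.3 -2.9 11.2] turn z deg -0.1
```

View pics/g8.png

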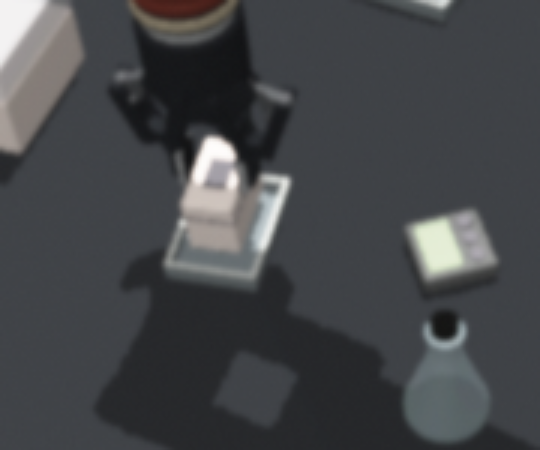

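The case is inside the dock outline with margin on both sides. Lowering gently.

```bash
python3 -m creep '[[0,0,-0.002,0.004,0,0,0],[0,0,0,0.003,0,0,0],[0,0,0,0.002,0,0,0],[0,0,0,0.002,0,0,0],[0,0,0,0,0,0,0]]';python3 plan.py 0.630 0.010 0.0225 1
```

```text
t: 47.4
tool_pos: [0.6304, 0.0097, 0.0225]
tool_rot: [2.2, 2.238, 0.002]
contact_force: [-2.3, -1.0, 2.8]
opening: 0.0387
t 47.4 tcp [0.6304 0.0097 0.0225] jaw 1.0 tilt(tool) [0.19 0.07 0.  ] q6 -0.12 open 0.0387
shift mm (current tool axes) [ 0.3 -0.4 -0. ] turn z deg -0.0
```

```bash
python3 -m creep '[[0.6,0,0,0,0,0,0],[0.7,0,0,0,0,0,0],[0.7,0,0,0,0,0,0],[0.7,0,0,0,0,0,0],[0.8,0,0,-0.01,0,0,0],[1,0,0,-0.03,0,0,0],[1,0,0,-0.04,0,0,0],[1,0,0,-0.04,0,0,0],[1,0,0,-0.04,0,0,0],[1,0,0,-0.03,0,0,0],[1,-0.04,0,0,0,0,0],[1,-0.04,-0.04,0,0,0,0],[1,-0.04,-0.04,0,0,0,0],[1,-0.04,-0.04,0,0,0,0],[1,-0.04,-0.04,0,0,0,0],[1,-0.04,0,0,0,0,0],[1,0,0,0,0,0,0],[1,0,0,0,0,0,0]]'
python3 - <<'E'
from station import get_image
from fit import *
I={c:get_image(c)[:,:,::-1].copy() for c in C}
for c in C: cv2.imwrite(f'pics/{c}9.png',I[c])
cv2.imwrite('pics/end.png',np.vstack([cv2.resize(I['side'][70:400,160:400],(436,600))[:600]]) )
for n,k,u,s in[('timer','timer',(319,207),(310,213))]:print(n,fit('top',I['top'],k,u,[0,30,60]),fit('side',I['side'],k,s,[0,30,60]))
a=cv2.imread('pics/side0.png');b=I['side']
for r in((290,228,325,285),(292,200,328,228)):
  print(np.abs(a[r[1]:r[3],r[0]:r[2]].astype(int)-b[r[1]:r[3],r[0]:r[2]]).mean())
E
```

```text
t: 49.2
tool_pos: [0.4919, -0.2143, 0.2122]
tool_rot: [2.202, 2.236, 0.004]
contact_force: [0.5, 0.2, -0.3]
opening: 0.0855
timer [0.4502, -0.0005, 32.3, np.float64(0.716)] [0.4555, -0.0117, 15.8, np.float64(0.644)]
5.522138680033417
21.639550264550266
```

View pics/end.png

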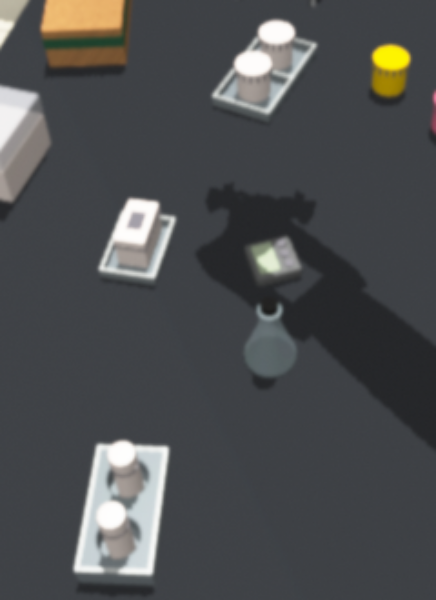

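View pics/top9.png

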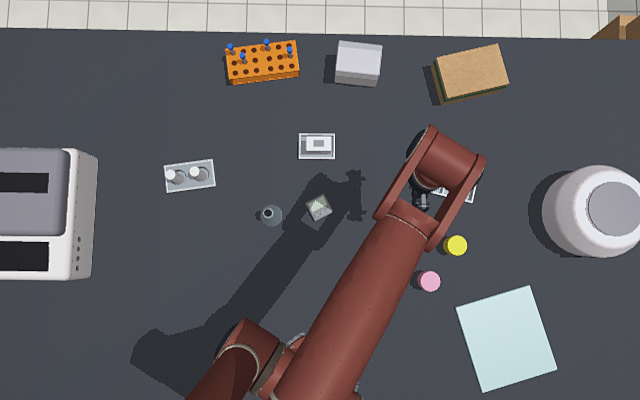

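All five pieces stand in their holders. The flask (270,215) and timer (319,207) are at their original pixels, and the timer's fit differs only because the arm's shadow crosses it. The arm is clear of everything, so I'm handing in.

```bash
python3 -c "
from station import finish_job
print(finish_job())"
```

```text
the job is handed in; nothing more can be done
None
```

The job is handed in: both white jars are in the tray (one per compartment), both bottles are in the rack wells, and the case lies in the dock along its length. It took about 49 s of robot time. `finish_job` gives no verdict.

- **What went wrong:** The first try at the right-hand jar was too high. The fingers slid over the cap and rested on it with about 15 N. I lifted off, checked that the jar was still upright and had not moved, and gripped it 12 mm lower.
- **Setting down:** I lowered every piece until the wrist force showed light contact (2 to 10 N), at about the height expected for a seated piece. Only then did I open the fingers.
- **Last checks:** The final pictures show all five pieces upright in their holders. In the top view the arm hid most of the tray, so the jars there rest on the side view. The flask and timer are at their original pixels, the pink and yellow jars look undisturbed, and the gripper touches nothing.
- **Checks that disagreed:** The final timer fit was poor and differed from the first one by up to 5 mm (top and side views). The side image there had also changed because the arm's shadow lay across it. By eye the timer did not move. I could not fit the flask reliably in either view, so I judged it by its pixel position only.

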